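# Tighten the loose jar lid and put the jar on display

### The arm

A 6-joint arm with a two-finger parallel gripper is mounted at the origin on the work surface. World frame = base frame: x ahead of the robot, y to its left, z up, the work surface at z = 0. Lengths are in m, angles in degrees, forces in N, time in s.
With the tool pointing down it reaches from about 0.35 to 0.875 m from the base axis. Payload 4.2 kg.
Tool frame: the origin (TCP) lies between the finger pads; the fingertips stand 17 mm ahead of it and the grasp point (between the pads) lies 2 mm behind it; z points along the fingers, y is the direction in which the jaws open and shut (so a half turn about z gives the same grasp; the last joint's range is limited). The gripper opens to 87 mm and grips with 3 to 60 N. Pads are 19 mm wide; open, the fingers measure 117 mm over their backs; the gripper's body (75 mm by 190 mm) begins 51 mm behind the grasp point.
Start: joints at [-60.871, 22.042, 0.453, 0, -68.411, -14.817], TCP at [0.155, -0.606, 0.24] pointing down, gripper open.
Joint ranges: [-179.83, 179.83], [-69.29, 118.12], [-61.27, 80.66], [-181.25, 117.63], [-171.15, -9.14], [-177.46, 177.46]. Speed limits (degrees/s): [159.86, 159.86, 180, 180, 180, 180].

### API

Orientations are given as a 3x3 rotation matrix whose columns are the frame's x, y, z axes.
In Python, from station import r gives the robot as it stands.
- The arm moves only by the shell command python3 -m creep 'ROWS'. ROWS is JSON, a list of rows, each a list of 7 numbers: the opening, from 0 (shut) to 1 (fully open), then the shift along the tool's x, y, z scaled (see below), then the turn, a rotation vector about the tool's x, y, z scaled (see below). A call has 1 to 5 rows; each row is the pose to reach, as a shift and turn from the pose measured when the call began, along the tool's axes at that moment, turning the shorter way round; what a row does not reach only later rows make up. The controller multiplies each number of a shift by 300 mm and each number of a turn by 180 degrees. A row lasts 1/12 s, in which the tool goes at most 41.7 mm and 7.16 degrees, less where a joint would pass 70% of its speed; a pose out of reach is approached as far as the arm can. A call with a number of a shift or a turn outside -1 to 1 is refused whole. A call with a gripper value outside its range is refused whole. The fingers move at their own pace and stop on an object; the grip force is fixed at half the most. Time passes only in rows, so rows that repeat a pose let the fingers close. It gives the time, the measured TCP pose, the force and the opening at its end, in the units of the state.
- r.sense(): the state, without advancing time (a new reading comes with each control period).
- r.capture(name): name is "scene" or "top" or "wrist"; returns the picture (480x640x3 uint8, blue, green, red); there is no depth.
- r.camera_model(name): a dict with "mtx" (3x3 intrinsics, pixels), "dist" ([k1, k2, p1, p2, k3] as OpenCV has them; the pictures are not rectified), "R" (3x3) and "t" (3): a world point X has camera coordinates R X + t; the wrist camera has in their place "mount" (4x4, takes a point from camera to tool coordinates, whose origin is the TCP and whose axes are the flange's). Camera axes: x right, y down, z forward; pixel columns grow to the right and rows downward; lengths in m; the calibration is good to about 2 mm. A picture is of the moment at which its call begins: read the wrist's pose just before it. camera_model takes no time and is no camera call.
- r.finish_job(): hands the job in, once; it reports no verdict.
Trained networks look in the newest picture that a camera, given by its name, has taken for a name from the list of things; names that differ only in an ending like _2 or _b are one class to them, and where a whole thing is asked for, a point or a joint stands for the part that bears it (a point fixed in the world has none). Each returns a list of dicts, best first, with "score" (0 to 1); they miss things now and then, are a little off and sometimes report something else, mostly with a low value. They report only what shows in the picture. A call takes as long as a camera call.
- r.recognise(camera, target): "rect" ([left, top, right, bottom] as shares, 0 to 1, of the picture: columns of its width, rows of its height, round what is visible of it).
- r.outline_of(camera, target): "pixels" (480x640 bool, what is visible of it) and "rect" ([left, top, right, bottom] as shares, 0 to 1, of the picture: columns of its width, rows of its height, round what is visible of it).
The state is a dict: "time_s": time; "joints": joint angles; "joint_velocities": joint speeds; "effort": joint torques, N m; "tcp_pos": TCP position; "ee_rot": TCP orientation; "wrist_force": force on the tool from outside, world axes, zero at the start; "moment": the same for the moment, N m; "gripper_width": opening from 0.0 (shut) to 1.0 (fully open).
Only numpy, scipy, OpenCV 4.12 (cv2) and the standard library are available. Lean on these libraries where they do the work, as an engineer would, in place of code of your own. Each camera call takes 0.05 s, during which the arm holds its last target.

### The job

Three square amber jars stand in the dark rack, and one of them has a loose lid: its grip bar is out of line with the bars of the other two. Turn that lid clockwise until it is fully tight, with the jar still in its nest, then carry the jar by its lid to the empty cork mat on the display stand. Set it down upright in the middle of the mat before letting go.

Things in the scene. Friction and masses are not known exactly. Their poses are not given: they have to be found in the camera images.
- loose_jar_mid (a point): Centre of the glass body (64 x 64 x 70 mm high, amber, about 300 g) of the jar with the loose lid; z up, yaw is the jar's. It stands in one of 3 square nests (70 mm wide, 18 mm deep, floor 7 mm above the table, 110 mm apart along y) of a fixed dark rack, 25 mm high, whose walls stop it turning. Two identical jars with tight lids stand in the other nests.
- loose_grip (a point): On the loose lid's grip bar, on the jar's axis, 69 mm above loose_jar_mid and 104 mm above the jar's foot; turns with the lid. The lid (50 g) is a black disc, 52 mm across, 10 mm thick, with an upright wooden bar 16 mm wide (this point's x), 46 mm long (its y), 34 mm high. This point is 24 mm above the disc, 10 mm below the bar's top. The jar can be lifted by it.
- loose_cap (a joint): Angle of the loose lid on its jar, rad. 0 = fully tight, at a hard stop, the bar along the jar's y, in line with the tight lids' bars. Positive = unscrewed, anticlockwise from above; starts between 0.6 and 1.2. Turn it clockwise to tighten, against a light friction of about 0.035 N m; it stays where it is left.
- mat_top (a point): Centre of the top face of the empty square cork mat, 90 x 90 x 3 mm, fixed on the display stand, a plank box 130 x 350 mm and 35 mm high (mat top 38 mm above the table). Its y runs along the stand. It is one of three places 110 mm apart; identical jars stand on the other two, their tops 149 mm above the table.

How it is judged:
By the outcome, as a careful person would: the job done as asked, in the order asked, and still so for the second after the job is handed in, with the robot touching nothing.
It also fails if it takes over 48 s, if anything falls off the work surface, if the arm or the gripper's body presses on something with over 40 N, if the wrist force passes 120 N, or if a joint passes its speed limit or range.

## Working session

There is one attempt and no reset: what is moved stays moved. The work goes in short steps, Python scripts to look and compute and a shell command to move; the robot and the scene stay as the last step left them, time stands still between calls to the robot, and variables do not carry over. Pictures are saved under pics/ and viewed, and the job is handed in when it is done.

```bash
ls; mkdir -p pics; python3 - <<'E'
from station import r
import cv2
s=r.sense();print(s)
for c in("scene","top","wrist"):
    cv2.imwrite(f"pics/{c}0.png",r.capture(c)); m=r.camera_model(c); print(c,m)
    for t in("loose_jar_mid","loose_grip","mat_top"):
        print(t,[(d['score'],d['rect']) for d in r.recognise(c,t)])
E
```

```text
pics
{'time_s': 0.0, 'joints': array([-6.08715555e+01,  2.20898241e+01,  3.79491805e-01, -2.92202047e-02,
       -6.84109295e+01, -1.48149917e+01]), 'joint_velocities': array([-0.04584917,  0.0363482 , -0.0319199 ,  0.03262003, -0.05122648,
        0.00368817]), 'effort': array([ 1.41848082e-03, -3.90661919e+01,  1.87402439e+01,  4.21969593e+00,
        1.10295473e-02, -1.91135400e-04]), 'tcp_pos': array([ 0.15437926, -0.60504607,  0.23846687]), 'ee_rot': array([[-9.69004184e-01, -2.47043544e-01, -6.15945719e-04],
       [-2.47044298e-01,  9.69001956e-01,  2.07954619e-03],
       [ 8.31141456e-05,  2.16725483e-03, -9.99997648e-01]]), 'wrist_force': array([ 0.09834883,  0.04885898, -0.99268664]), 'moment': array([ 0.01330135,  0.04928112, -0.01021777]), 'gripper_width': 0.9989188806140182}
scene {'mtx': array([[549.00648171,   0.        , 322.6576957 ],
       [  0.        , 549.00648171, 244.50439226],
       [  0.        ,   0.        ,   1.        ]]), 'dist': array([-0.06764002,  0.        ,  0.        ,  0.        ,  0.        ]), 'R': array([[-0.80379004,  0.59481274, -0.0109258
[... 987 characters left out ...]
4359, 0.6333]), (0.47, [0.5895, 0.4675, 0.6213, 0.521])]
wrist {'mtx': array([[364.30082562,   0.        , 322.90614293],
       [  0.        , 364.30082562, 239.40254118],
       [  0.        ,   0.        ,   1.        ]]), 'dist': array([-0.00850115,  0.        ,  0.        ,  0.        ,  0.        ]), 'mount': array([[-4.89582084e-06, -9.65492581e-01, -2.60430560e-01,
         7.03470436e-02],
       [ 9.99999931e-01,  9.21143896e-05, -3.60294046e-04,
        -1.01587333e-03],
       [ 3.71850630e-04, -2.60430544e-01,  9.65492513e-01,
        -1.45120451e-01],
       [ 0.00000000e+00,  0.00000000e+00,  0.00000000e+00,
         1.00000000e+00]])}
loose_jar_mid []
loose_grip []
mat_top []
```

View pics/scene0.png

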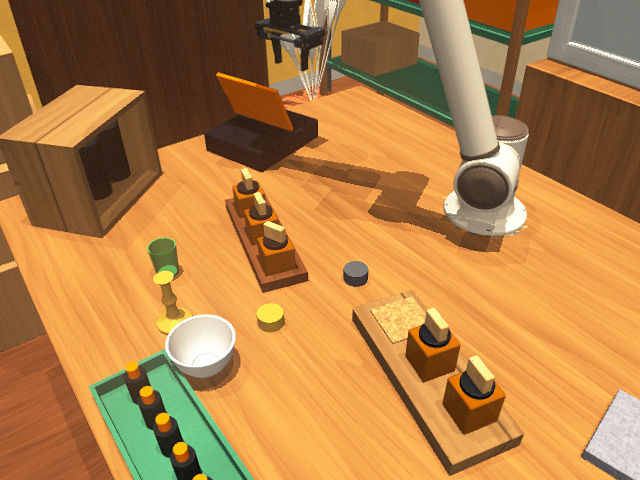

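View pics/top0.png

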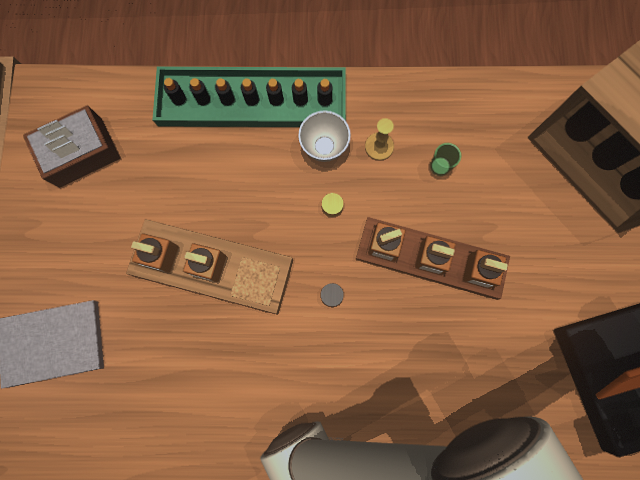

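View pics/wrist0.png

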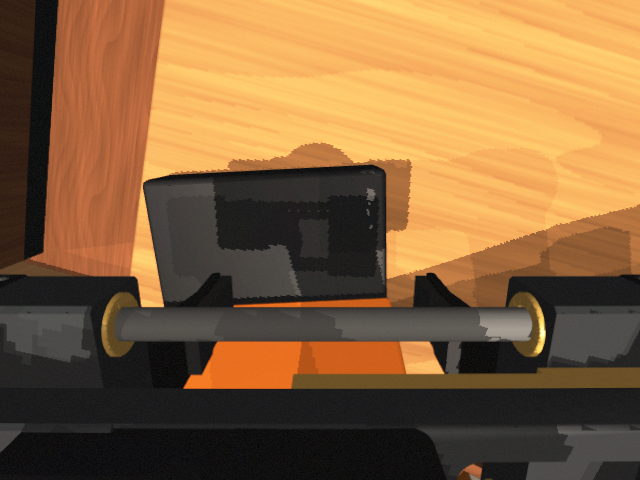

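The loose lid is on the jar at about (388,240) in the top view and (276,245) in the scene view: its bar tilts the other way from the other two. The empty mat is at about (255,280) in top and (403,318) in scene. I'll triangulate these next.

```bash
cat > h.py <<'E'
import numpy as np, cv2
from scipy.optimize import least_squares
from station import r
def project(c,X,pose=None):
    m=r.camera_model(c); X=np.atleast_2d(X).astype(float)
    if c=="wrist":
        p,R=pose; M=np.array(m["mount"]); Rw=R@M[:3,:3]; tw=R@M[:3,3]+p
        Rc=Rw.T; t=-Rc@tw
    else: Rc,t=np.array(m["R"]),np.array(m["t"])
    return cv2.projectPoints(X,cv2.Rodrigues(Rc)[0],t,m["mtx"],m["dist"])[0][:,0]
def tri(obs):  # list of (cam, uv, pose)
    f=lambda X: np.concatenate([project(c,X,p)[0]-uv for c,uv,p in obs])
    s=least_squares(f,[.4,0,.1]); return s.x,s.fun
E
python3 - <<'E'
from h import *
cen={}
for c in("scene","top"):
    im=r.capture(c)
    for t in("loose_jar_mid","loose_grip","mat_top"):
        for d in r.outline_of(c,t)[:2]:
            ys,xs=np.nonzero(d['pixels']); box=cv2.minAreaRect(np.c_[xs,ys].astype(np.float32))
            print(c,t,d['score'],len(xs),xs.mean().round(1),ys.mean().round(1),np.round(box[0],1),np.round(box[1],1),round(box[2],1))
for n,c,x,y,w,h in(("a","top",340,200,180,110),("b","scene",210,160,110,140),("c","top",210,230,110,90),("d","scene",340,280,110,80)):
    im=cv2.imread(f"pics/{c}0.png")[y:y+h,x:x+w]; k=min(800//w,600//h)
    cv2.imwrite(f"pics/crop_{n}.png",cv2.resize(im,None,fx=k,fy=k,interpolation=cv2.INTER_CUBIC)); print(n,k)
E
```

```text
scene loose_jar_mid 0.56 1577 275.2 249.9 [275.7 247.6] [54.8 36.4] 84.3
scene loose_grip 0.87 555 274.0 236.4 [275.  235.5] [27. 24.] 90.0
scene mat_top 0.68 1486 398.9 318.0 [400.2 316. ] [43.5 43.5] 56.3
top loose_jar_mid 0.56 998 386.3 241.7 [386.3 241.8] [31. 34.] 14.0
top loose_grip 0.86 500 388.7 238.3 [389. 239.] [24. 24.] 90.0
top mat_top 0.94 1591 254.6 280.9 [254.6 280.8] [40.4 40.5] 15.9
a 4
b 4
c 6
d 7
```

```bash
ls pics
```

```text
crop_a.png
crop_b.png
crop_c.png
crop_d.png
scene0.png
top0.png
wrist0.png
```

View pics/crop_a.png

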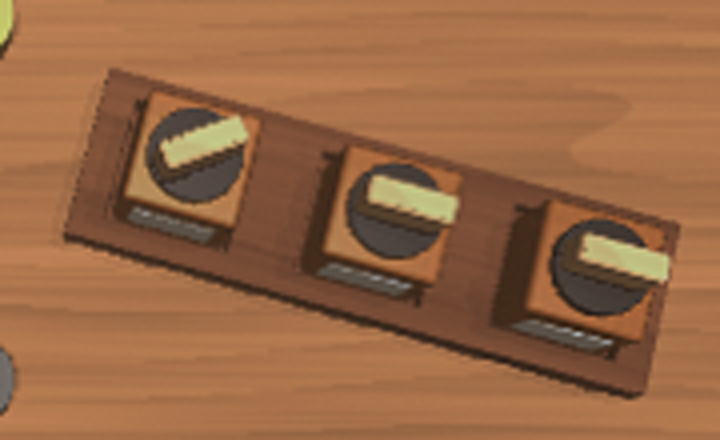

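View pics/crop_b.png

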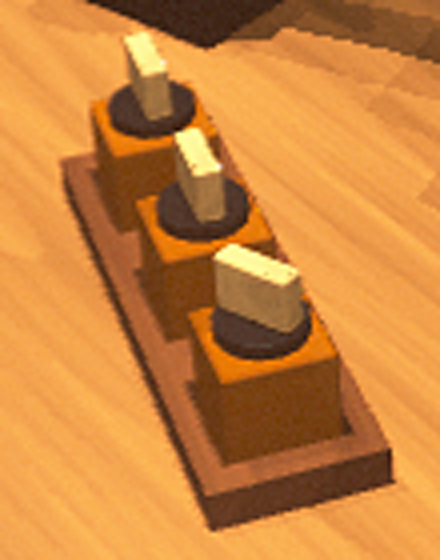

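View pics/crop_c.png

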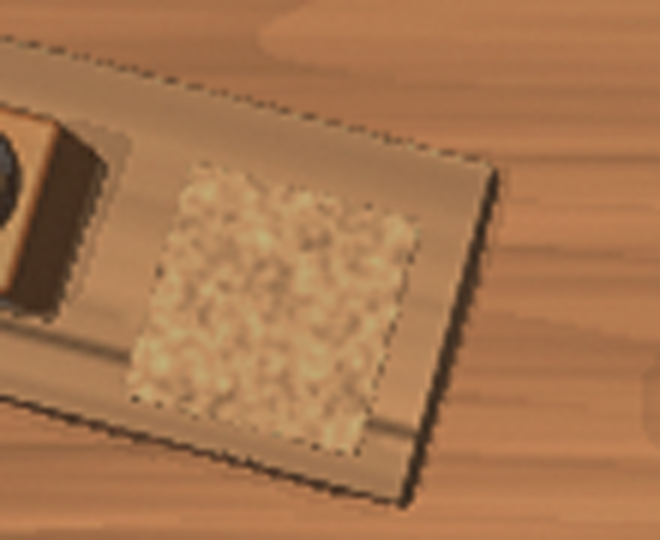

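View pics/crop_d.png

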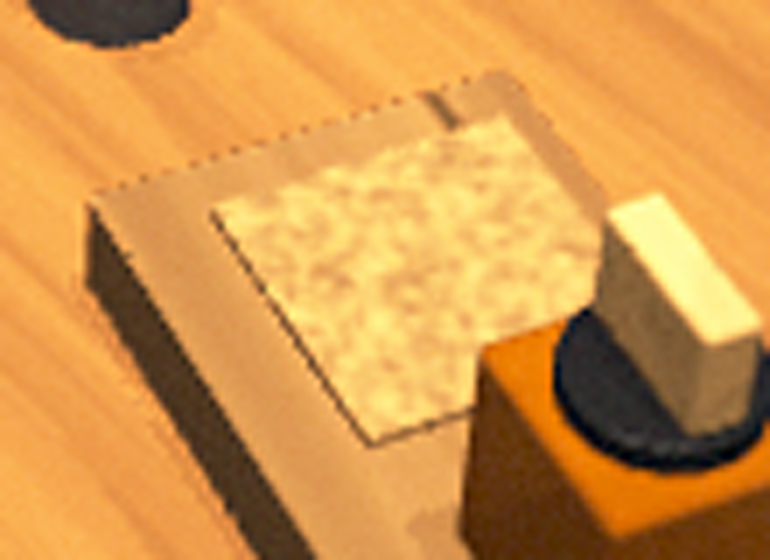

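```bash
cat > fit.py <<'E'
from h import *
def Rz(a): c,s=np.cos(a),np.sin(a); return np.array([[c,-s,0],[s,c,0],[0,0,1]])
rect=lambda a,b,z:np.array([[a,b,z],[a,-b,z],[-a,-b,z],[-a,b,z]])/1000
# match picks to corners by nearest
def fit(obs,model,x0):
    def f(p):
        out=[]
        for c,part,uv,pose in obs:
            q=project(c,model(p,part),pose); d=np.linalg.norm(q[None]-uv[:,None],axis=2); 
            out.append((q[d.argmin(1)]-uv).ravel())
        return np.concatenate(out)
    s=least_squares(f,x0,loss='soft_l1'); return s.x,f(s.x)
def jar(p,part):
    x,y,z,yaw,cap=p  # z = foot
    if part=='bar': R=Rz(yaw+cap);P=rect(8,23,114)
    elif part=='jt': R=Rz(yaw);P=rect(32,32,70)
    return P@R.T+[x,y,z]
def mat(p,part):
    x,y,z,yaw=p
    return rect(45,45,0)@Rz(yaw).T+[x,y,z]
E
python3 - <<'E'
from fit import *
A=lambda l,k,o: np.array(l,float)/k+(.5/k-.5)+o
obs=[("top","bar",A([(160,148),(238,115),(247,135),(170,168)],4,(340,200)),None),
("scene","bar",A([(215,255),(232,244),(300,271),(290,284)],4,(210,160)),None),
("top","jt",A([(152,92),(262,122),(237,228),(125,198)],4,(340,200)),None),
("scene","jt",A([(188,312),(221,383),(340,350)],4,(210,160)),None)]
i,_=tri([("top",np.array([389,239.]),None),("scene",np.array([275,228.]),None)]);print("init",i)
for o in(obs[:2],obs[2:],obs):
  p,f=fit(o,jar,[i[0],i[1],.007,-.26,.6]);print(p[:3].round(4),np.degrees(p[3:]).round(1),np.abs(f).max().round(1),f.round(1))
obs=[("top","m",A([(197,163),(417,222),(355,455),(130,398)],6,(210,230)),None),
("scene","m",A([(212,213),(370,445),(508,115)],7,(340,280)),None)]
i,_=tri([("top",np.array([254.6,280.8]),None),("scene",np.array([401,318.]),None)]);print("init",i)
p,f=fit(obs,mat,[i[0],i[1],.038,-.26]);print(p[:3].round(4),np.degrees(p[3:]).round(1),f.round(1))
s=r.sense();print(s['time_s'])
E
```

```text
init [ 0.52219049 -0.12004039  0.11253238]
[ 0.5263 -0.1201  0.0075] [-10.8  33.8] 1.7 [-0.7 -1.1  0.2 -1.1  1.1  0.8 -0.1  0.9 -0.4  0.9 -0.1 -0.4  1.7 -0.5
 -0.2  0.4]
[ 0.5261 -0.1214  0.007 ] [-15.1  34.4] 1.3 [ 0.1 -1.2  1.3 -1.   0.5  0.6 -0.5  0.1 -0.  -0.2  0.5  0.   0.9  0.8]
[ 0.5262 -0.1207  0.0072] [-15.1  38. ] 1.6 [-0.4 -1.   0.4 -1.1  1.4  0.9  0.2  1.  -0.5  0.8 -0.1 -0.5  1.6 -0.6
 -0.3  0.3 -0.2 -1.3  1.  -1.1  0.2  0.5 -0.8  0.1  0.1 -0.2  0.6  0.1
  1.   0.8]
init [0.43873923 0.1689633  0.03932654]
[0.437  0.1693 0.0366] [-13.9] [-0.8 -0.2  1.3 -0.   0.6  0.6 -1.2 -0.2  0.1 -0.2  0.2 -0.2 -0.5  0.6]
1.0
```

The jar's foot is at about (0.526, -0.121, 0.007), yaw -15°, with the lid open by about 38°. The mat top is at about (0.437, 0.169, 0.037), yaw -14°. The two views agree with the stated heights. First I'll rise clear of the nearby box with the orange flap, then cross over.

```bash
cat > go.py <<'E'
import sys
from h import *
from scipy.spatial.transform import Rotation as Ro
# target tcp xyz, yaw of tool y (deg); tool straight down
def rel(p,yaw):
    s=r.sense(); R=np.array(s['ee_rot']); t=np.array(s['tcp_pos'])
    a=np.radians(yaw); y=np.array([np.cos(a),np.sin(a),0]); z=np.array([0,0,-1.]); x=np.cross(y,z)
    T=np.c_[x,y,z]; sh=R.T@(np.array(p)-t); rv=Ro.from_matrix(R.T@T).as_rotvec(degrees=True)
    print("t",round(s['time_s'],2),"tcp",t.round(4),"yaw_y",round(np.degrees(np.arctan2(R[1,1],R[0,1])),1),"tilt",np.degrees(np.arccos(-R[2,2])).round(2),"J",s['joints'].round(0),"F",np.round(s['wrist_force'],1),"w",round(s['gripper_width'],3))
    print("shift",(sh/.3).round(4),"turn",(rv/180).round(4),"rows",(np.linalg.norm(sh)/.0417).round(1),(np.linalg.norm(rv)/7.16).round(1))
rel([float(v) for v in sys.argv[1:4]],float(sys.argv[4]))
E
python3 -m creep '[[1,0,0,-0.3,0,0,0],[1,0,0,-0.45,0,0,-0.04],[1,0,0,-0.45,0,0,-0.08],[1,0,0,-0.45,0,0,-0.12]]'; python3 go.py .526 -.121 .30 -157
```

```text
time_s: 1.33
tcp_pos: [0.1544, -0.6076, 0.3833]
ee_rot: [[-0.807, -0.59, 0.003], [-0.59, 0.807, -0.014], [0.005, -0.013, -1.0]]
wrist_force: [0.2, -0.9, 2.0]
gripper_width: 0.999
t 1.33 tcp [ 0.1544 -0.6076  0.3833] yaw_y 126.2 tilt 0.81 J [-61.  19.  15.   0. -86.   7.] F [ 0.2 -0.9  2. ] w 0.999
shift [-1.9586  0.5822  0.2598] turn [-0.0024 -0.0042 -0.4269] rows 14.8 10.7
```

```bash
python3 -m creep '[[1,-0.13,0.04,0,0,0,-0.03],[1,-0.26,0.08,0,0,0,-0.07],[1,-0.39,0.12,0,0,0,-0.1],[1,-0.52,0.16,0.02,0,0,-0.14],[1,-0.65,0.19,0.04,0,0,-0.18]]'; python3 go.py .526 -.121 .28 -157
```

```text
time_s: 1.75
tcp_pos: [0.2787, -0.4451, 0.3702]
ee_rot: [[-0.362, -0.932, 0.005], [-0.932, 0.362, -0.015], [0.012, -0.01, -1.0]]
wrist_force: [1.0, -0.4, 0.3]
gripper_width: 1.0
t 1.75 tcp [ 0.2787 -0.4451  0.3702] yaw_y 158.8 tilt 0.9 J [-40.   8.  -0.   0. -81.  19.] F [ 1.  -0.4  0.3] w 1.0
shift [-1.3087 -0.375   0.2884] turn [-0.0015 -0.0049 -0.2455] rows 10.0 6.2
```

```bash
python3 -m creep '[[1,-0.14,-0.04,0.05,0,0,-0.04],[1,-0.28,-0.08,0.1,0,0,-0.08],[1,-0.42,-0.12,0.15,0,0,-0.12],[1,-0.56,-0.16,0.2,0,-0.004,-0.16],[1,-0.69,-0.2,0.22,-0.001,-0.005,-0.2]]'; python3 go.py .526 -.121 .26 -157
```

```text
time_s: 2.17
tcp_pos: [0.3986, -0.2872, 0.3053]
ee_rot: [[0.252, -0.968, 0.002], [-0.968, -0.252, 0.001], [-0.001, -0.002, -1.0]]
wrist_force: [1.0, -0.8, -0.5]
gripper_width: 0.999
t 2.17 tcp [ 0.3986 -0.2872  0.3053] yaw_y -165.4 tilt 0.15 J [-17.   6. -11.  -0. -72.  31.] F [ 1.  -0.8 -0.5] w 0.999
shift [-0.429  -0.5503  0.1527] turn [-0.0008  0.0002 -0.0467] rows 5.1 1.2
```

```bash
python3 -m creep '[[1,-0.085,-0.11,0.03,0,0,-0.02],[1,-0.17,-0.22,0.06,0,0,-0.0467],[1,-0.26,-0.33,0.09,0,0,-0.0467],[1,-0.345,-0.44,0.12,0,0,-0.0467],[1,-0.429,-0.55,0.1527,0,0,-0.0467]]';python3 -m creep '[[1,0,-0.02,0,0,0,0],[1,0,-0.02,0,0,0,0]]'; python3 go.py .526 -.121 .26 -157
python3 - <<'E'
from h import *
s=r.sense(); im=r.capture("wrist"); cv2.imwrite("pics/wrist1.png",im)
np.savez("w1.npz",p=s['tcp_pos'],R=s['ee_rot'])
from fit import jar,mat
p=[.5262,-.1207,.0072,np.radians(-15.1),np.radians(38)]
print(project("wrist",jar(p,'bar'),(s['tcp_pos'],s['ee_rot'])).round(0).tolist())
print([(d['score'],np.round(np.array(d['rect'])*[640,480,640,480])) for d in r.recognise("wrist","loose_grip")])
E
```

```text
time_s: 2.58
tcp_pos: [0.5222, -0.125, 0.2619]
ee_rot: [[0.391, -0.92, 0.003], [-0.92, -0.391, 0.001], [-0.0, -0.004, -1.0]]
wrist_force: [-0.4, -1.3, 0.3]
gripper_width: 1.002
time_s: 2.75
tcp_pos: [0.5291, -0.1207, 0.2609]
ee_rot: [[0.395, -0.919, 0.002], [-0.919, -0.395, 0.001], [-0.0, -0.002, -1.0]]
wrist_force: [0.8, -0.4, 0.4]
gripper_width: 0.998
t 2.75 tcp [ 0.5291 -0.1207  0.2609] yaw_y -156.8 tilt 0.13 J [  4.  13.  -9.  -0. -68.  19.] F [ 0.8 -0.4  0.4] w 0.998
shift [-0.003   0.0099  0.0031] turn [-0.0007  0.0001  0.0014] rows 0.1 0.0
[[317.0, 262.0], [317.0, 207.0], [338.0, 207.0], [337.0, 262.0]]
[(0.83, array([298., 193., 356., 260.]))]
```

View pics/wrist1.png

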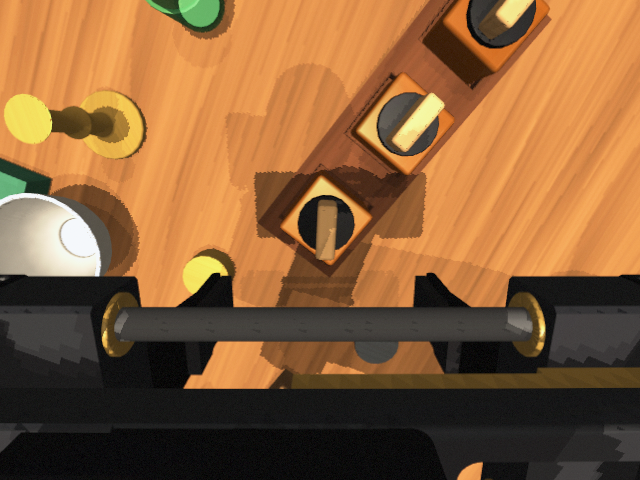

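The wrist view confirms the loose bar at about (326,230), nearly upright in the image, so the jaws are almost aligned with it. I'll zoom in and refine.

```bash
python3 - <<'E'
import cv2
im=cv2.imread("pics/wrist1.png")[160:280,270:390]
cv2.imwrite("pics/crop_w1.png",cv2.resize(im,None,fx=5,fy=5,interpolation=cv2.INTER_CUBIC))
E
```

```text
(no output)
```

View pics/crop_w1.png

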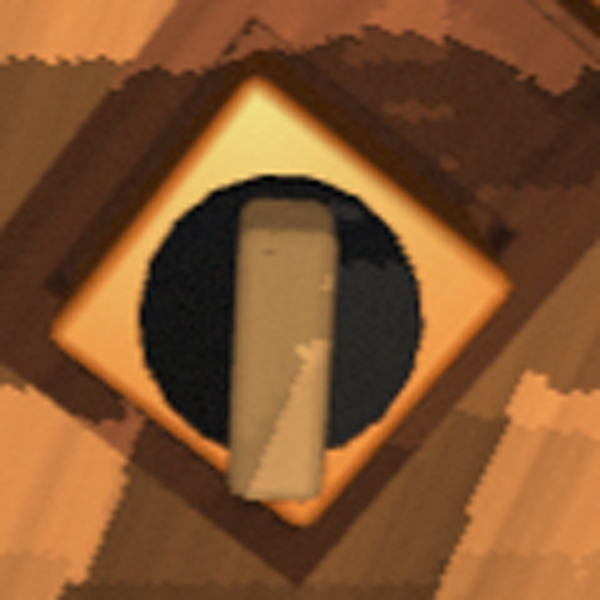

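```bash
python3 - <<'E'
from fit import *
A=lambda l,k,o: np.array(l,float)/k+(.5/k-.5)+o
w=np.load("w1.npz");P=(w['p'],w['R'])
W=[("wrist","bar",A([(238,230),(335,230),(322,497),(231,493)],5,(270,160)),P),
("wrist","jt",A([(257,78),(512,288),(303,525),(50,332)],5,(270,160)),P)]
T=[("top","bar",A([(160,148),(238,115),(247,135),(170,168)],4,(340,200)),None),
("scene","bar",A([(215,255),(232,244),(300,271),(290,284)],4,(210,160)),None),
("top","jt",A([(152,92),(262,122),(237,228),(125,198)],4,(340,200)),None),
("scene","jt",A([(188,312),(221,383),(340,350)],4,(210,160)),None)]
for o in(W,W+T):
  p,f=fit(o,jar,[.526,-.121,.007,-.26,.65]);print(p[:3].round(4),np.degrees(p[3:]).round(1),"bar yaw",np.degrees(p[3]+p[4]).round(1),f[:16].round(1))
E
```

```text
[ 0.5262 -0.1183 -0.0109] [-16.   37.4] bar yaw 21.3 [ 0.2  0.1 -0.2  0.7  0.1 -0.6  0.  -0.4 -0.  -0.4  0.1 -0.1 -0.1  0.8
 -0.   0.1]
[ 0.5273 -0.1214  0.0052] [-16.   37.7] bar yaw 21.7 [-0.1 -0.6  0.6 -0.1  1.2  1.5  0.1  1.8  0.1 -2.6  2.7 -0.2  0.4  3.
 -1.9  0.5]
```

```bash
python3 go.py .5265 -.1205 .109 -158.5
```

```text
t 2.85 tcp [ 0.5276 -0.1227  0.2619] yaw_y -156.9 tilt 0.17 J [  4.  13.  -9.  -0. -68.  19.] F [0.7 0.  0.9] w 1.002
shift [-0.0083  0.0019  0.5098] turn [-0.001  -0.      0.0087] rows 3.7 0.2
```

```bash
python3 -m creep '[[1,-0.006,0.002,0.12,0,0,0.0087],[1,-0.006,0.002,0.24,0,0,0.0087],[1,-0.006,0.002,0.35,0,0,0.0087],[0.7,-0.006,0.002,0.44,0,0,0.0087],[0.6,-0.006,0.002,0.5,0,0,0.0087]]'; python3 -m creep '[[0.6,0,0,0.01,0,0,0],[0.6,0,0,0.01,0,0,0]]';  python3 go.py .5265 -.1205 .109 -158.5
python3 - <<'E'
from h import *
cv2.imwrite("pics/wrist2.png",r.capture("wrist"))
cv2.imwrite("pics/scene2.png",cv2.resize(r.capture("scene")[130:310,180:400],None,fx=3,fy=3))
E
```

```text
time_s: 3.27
tcp_pos: [0.5243, -0.1227, 0.11]
ee_rot: [[0.364, -0.932, -0.0], [-0.932, -0.364, 0.001], [-0.001, -0.0, -1.0]]
wrist_force: [-0.5, 0.6, -0.8]
gripper_width: 0.918
time_s: 3.43
tcp_pos: [0.5227, -0.1242, 0.1063]
ee_rot: [[0.361, -0.932, -0.003], [-0.932, -0.361, 0.001], [-0.002, 0.003, -1.0]]
wrist_force: [0.2, 0.0, 1.0]
gripper_width: 0.782
t 3.43 tcp [ 0.5227 -0.1242  0.1063] yaw_y -158.8 tilt 0.19 J [  4.  22. -22.  -0. -47.  17.] F [0.2 0.  1. ] w 0.782
shift [-0.0068 -0.0162 -0.0089] turn [ 0.0008  0.0007 -0.0018] rows 0.1 0.1
```

View pics/wrist2.png

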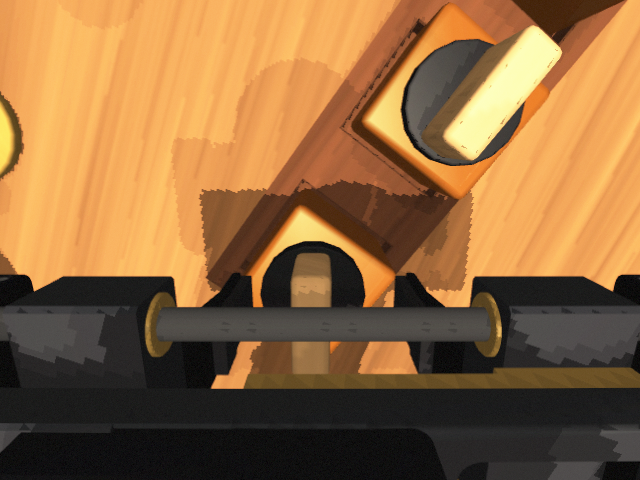

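View pics/scene2.png

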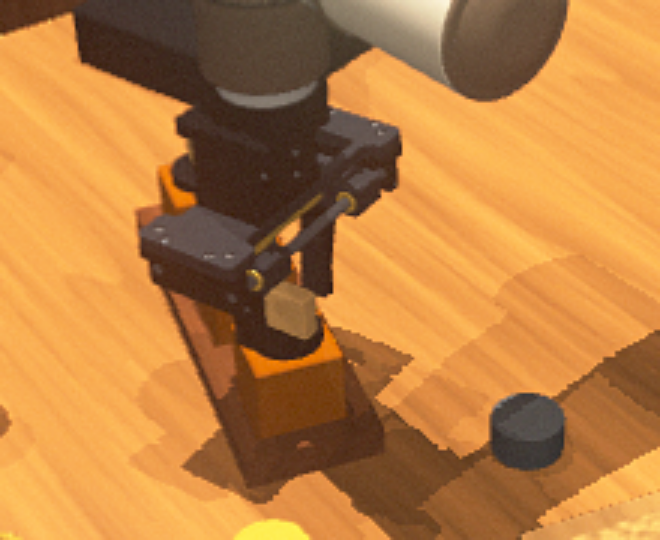

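The bar is centred at about column 311, but the fingers are centred at about 323. That puts the tool about 4.5 mm off, which agrees with the computed -4.9 mm. I'll correct it and then close.

```bash
python3 -m creep '[[0.6,-0.006,-0.015,-0.008,0,0,0],[0.6,-0.006,-0.015,-0.008,0,0,0],[0.5,-0.006,-0.015,-0.008,0,0,0]]';  python3 go.py .5265 -.1205 .109 -158.5
```

```text
time_s: 3.78
tcp_pos: [0.5297, -0.1203, 0.1127]
ee_rot: [[0.363, -0.932, 0.006], [-0.932, -0.363, 0.001], [0.001, -0.006, -1.0]]
wrist_force: [-0.0, -0.2, 0.1]
gripper_width: 0.583
t 3.78 tcp [ 0.5297 -0.1203  0.1127] yaw_y -158.7 tilt 0.36 J [  4.  21. -21.  -0. -47.  17.] F [-0.  -0.2  0.1] w 0.583
shift [-0.0031  0.0103  0.0122] turn [-0.0019 -0.0004 -0.0012] rows 0.1 0.1
```

```bash
cat > avg.py <<'E'
from h import *
import sys
n=int(sys.argv[1]); P=[];J=[];Y=[]
for i in range(n):
    im=r.capture("wrist"); s=r.sense(); P.append(s['tcp_pos']); R=s['ee_rot'];Y.append(np.degrees(np.arctan2(R[1,1],R[0,1])))
    print(np.round(s['tcp_pos'],4),round(Y[-1],2),np.round(s['wrist_force'],1),np.round(s['moment'],3))
print("mean",np.mean(P,0).round(4),"std",np.std(P,0).round(4),"yaw",np.mean(Y).round(2),"w",s['gripper_width'],s['time_s'])
cv2.imwrite(sys.argv[2],im)
E
python3 avg.py 6 pics/wrist3.png
```

```text
[ 0.5292 -0.1202  0.1122] -158.72 [ 0.2 -0.8 -0.9] [0.029 0.159 0.019]
[ 0.5289 -0.1202  0.1118] -158.72 [ 0.6  0.3 -0.8] [-0.036  0.143  0.007]
[ 0.5287 -0.1202  0.1115] -158.72 [-0.   0.1 -0.5] [0.018 0.131 0.041]
[ 0.5285 -0.1203  0.1113] -158.73 [ 0.8 -0.2  0.6] [-0.013  0.121  0.01 ]
[ 0.5285 -0.1203  0.1111] -158.73 [ 0.1 -0.6 -0.6] [-0.007  0.116 -0.031]
[ 0.5284 -0.1203  0.111 ] -158.73 [ 0.7 -0.9 -0. ] [0.012 0.172 0.029]
mean [ 0.5287 -0.1202  0.1115] std [0.0003 0.     0.0004] yaw -158.72 w 0.5043587386108173 4.0833
```

View pics/wrist3.png

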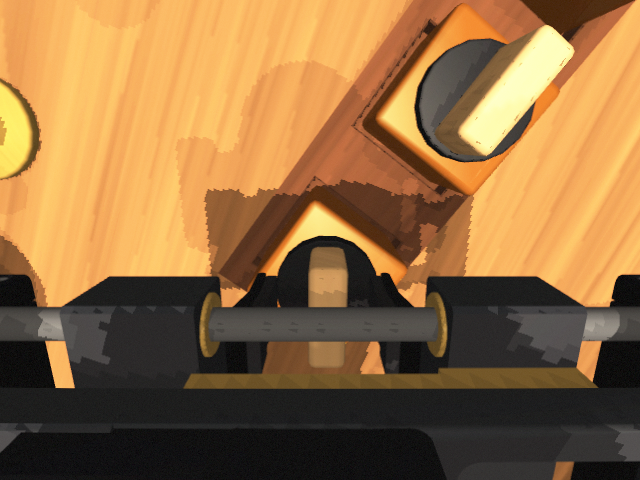

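The fingers (centre about 326) and the bar (about 327) are now centred on each other. The tool settles slowly, so the pose readings aren't noisy. Closing.

```bash
python3 -m creep '[[0.3,0,0,0.005,0,0,0],[0,0,0,0.005,0,0,0],[0,0,0,0.005,0,0,0],[0,0,0,0.005,0,0,0],[0,0,0,0.005,0,0,0]]';python3 -m creep '[[0,0,0,0,0,0,0],[0,0,0,0,0,0,0],[0,0,0,0,0,0,0]]'; python3 avg.py 3 pics/wrist4.png
```

```text
time_s: 4.5
tcp_pos: [0.5283, -0.1203, 0.1095]
ee_rot: [[0.363, -0.932, 0.002], [-0.932, -0.363, 0.001], [-0.0, -0.002, -1.0]]
wrist_force: [-2.5, -1.5, 0.9]
gripper_width: 0.204
time_s: 4.75
tcp_pos: [0.5278, -0.1204, 0.1093]
ee_rot: [[0.363, -0.932, 0.001], [-0.932, -0.363, 0.001], [-0.001, -0.001, -1.0]]
wrist_force: [-1.1, -1.0, 0.2]
gripper_width: 0.181
[ 0.5278 -0.1204  0.1093] -158.74 [-0.5 -1.5 -0.1] [-0.167  0.505 -0.018]
[ 0.5278 -0.1204  0.1093] -158.74 [-1.8 -0.6 -1.2] [-0.152  0.635 -0.07 ]
[ 0.5278 -0.1204  0.1093] -158.73 [-1.8 -0.8 -0.9] [-0.187  0.569 -0.004]
mean [ 0.5278 -0.1204  0.1093] std [0. 0. 0.] yaw -158.73 w 0.18318344013209886 4.9
```

View pics/wrist4.png

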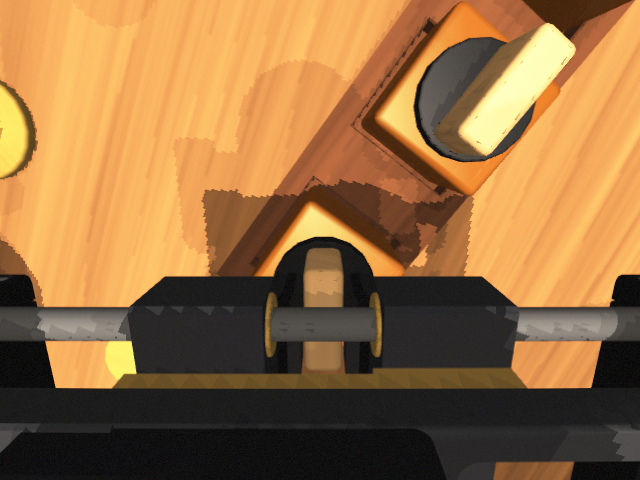

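Gripped: opening 0.183 × 87 mm is 16 mm, the bar's width. Now I turn it clockwise, which is +z of the tool.

```bash
python3 -m creep '[[0,0,0,0,0,0,0.03],[0,0,0,0,0,0,0.065],[0,0,0,0,0,0,0.1],[0,0,0,0,0,0,0.135],[0,0,0,0,0,0,0.165]]'; python3 -m creep '[[0,0,0,0,0,0,0],[0,0,0,0,0,0,0]]'; python3 avg.py 2 pics/wrist5.png
```

```text
time_s: 5.32
tcp_pos: [0.5282, -0.1201, 0.1092]
ee_rot: [[-0.152, -0.988, 0.002], [-0.988, 0.152, 0.001], [-0.002, -0.002, -1.0]]
wrist_force: [-0.1, 1.2, -1.1]
gripper_width: 0.18
time_s: 5.48
tcp_pos: [0.5285, -0.1201, 0.1092]
ee_rot: [[-0.149, -0.989, 0.002], [-0.989, 0.149, 0.001], [-0.002, -0.002, -1.0]]
wrist_force: [-1.5, -0.8, -1.4]
gripper_width: 0.18
[ 0.5285 -0.1201  0.1092] 171.41 [-1.3 -0.   0.6] [-0.211  0.161 -0.014]
[ 0.5285 -0.1201  0.1092] 171.38 [-0.3 -0.1 -0.4] [-0.179  0.099 -0.012]
mean [ 0.5285 -0.1201  0.1092] std [0. 0. 0.] yaw 171.39 w 0.18209198863695975 5.5833
```

View pics/wrist5.png

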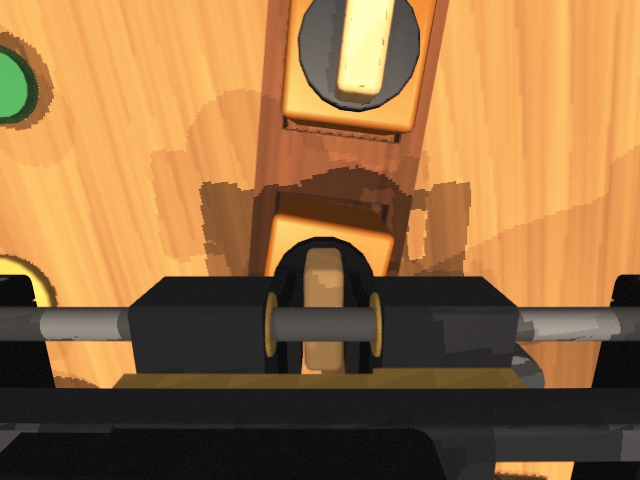

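The lid turns with the tool and about 7° remain. I'll go in smaller steps and watch the moment.

```bash
python3 -m creep '[[0,0,0,0,0,0,0.015],[0,0,0,0,0,0,0.025],[0,0,0,0,0,0,0.025]]'; python3 avg.py 3 pics/w6.png;  python3 -m creep '[[0,0,0,0,0,0,0.01],[0,0,0,0,0,0,0.015],[0,0,0,0,0,0,0.015]]';python3 avg.py 3 pics/w7.png
```

```text
time_s: 5.83
tcp_pos: [0.5284, -0.1201, 0.1092]
ee_rot: [[-0.226, -0.974, 0.002], [-0.974, 0.226, 0.001], [-0.002, -0.002, -1.0]]
wrist_force: [-0.9, -0.8, -0.9]
gripper_width: 0.181
[ 0.5285 -0.1201  0.1092] 166.97 [-0.7 -0.2 -1. ] [-0.103  0.228 -0.036]
[ 0.5285 -0.1201  0.1092] 166.97 [-0.3 -0.2 -1.3] [-0.079  0.222 -0.005]
[ 0.5285 -0.1201  0.1092] 166.96 [-0.3 -0.3 -1.3] [-0.046  0.16   0.032]
mean [ 0.5285 -0.1201  0.1092] std [0. 0. 0.] yaw 166.97 w 0.1807380758147915 5.9833
time_s: 6.23
tcp_pos: [0.5285, -0.1201, 0.1092]
ee_rot: [[-0.271, -0.963, 0.002], [-0.963, 0.271, 0.001], [-0.002, -0.002, -1.0]]
wrist_force: [-1.0, -0.2, -0.6]
gripper_width: 0.179
[ 0.5285 -0.1201  0.1092] 164.3 [-1.6  0.1 -0.5] [ 0.001  0.193 -0.021]
[ 0.5285 -0.1201  0.1092] 164.3 [-1.1 -0.5 -0.5] [-0.016  0.241 -0.023]
[ 0.5285 -0.1201  0.1092] 164.29 [-0.2 -0.  -0. ] [-0.007  0.234 -0.041]
mean [ 0.5285 -0.1201  0.1092] std [0. 0. 0.] yaw 164.3 w 0.1790047978102574 6.3833
```

```bash
python3 -m creep '[[0,0,0,0,0,0,0.01],[0,0,0,0,0,0,0.015],[0,0,0,0,0,0,0.015]]'; python3 avg.py 3 pics/w6.png;  python3 -m creep '[[0,0,0,0,0,0,0.01],[0,0,0,0,0,0,0.015],[0,0,0,0,0,0,0.015]]';python3 avg.py 3 pics/wrist7.png
```

```text
time_s: 6.63
tcp_pos: [0.5285, -0.1201, 0.1092]
ee_rot: [[-0.316, -0.949, 0.002], [-0.949, 0.316, 0.001], [-0.002, -0.002, -1.0]]
wrist_force: [-0.5, -0.8, -0.2]
gripper_width: 0.18
[ 0.5285 -0.1201  0.1092] 161.62 [-0.2 -0.   0.3] [0.009 0.216 0.039]
[ 0.5285 -0.1201  0.1092] 161.62 [-1.1 -0.5 -0.7] [-0.05   0.192 -0.018]
[ 0.5284 -0.1201  0.1092] 161.62 [-1.2  0.2  0.2] [-0.019  0.153 -0.017]
mean [ 0.5285 -0.1201  0.1092] std [0. 0. 0.] yaw 161.62 w 0.17978993863513285 6.7833
time_s: 7.03
tcp_pos: [0.528, -0.1202, 0.1092]
ee_rot: [[-0.359, -0.933, 0.001], [-0.933, 0.359, 0.001], [-0.001, -0.001, -1.0]]
wrist_force: [-2.9, 0.1, 1.0]
gripper_width: 0.184
[ 0.528  -0.1202  0.1092] 158.98 [-2.9  0.5  1.4] [0.02  0.707 0.242]
[ 0.528  -0.1202  0.1092] 158.97 [-3.2  1.4  1.4] [0.02  0.773 0.245]
[ 0.528  -0.1202  0.1092] 158.96 [-3.2  0.2  1.3] [0.075 0.866 0.235]
mean [ 0.528  -0.1202  0.1092] std [0. 0. 0.] yaw 158.97 w 0.18081022061699573 7.1833
```

View pics/wrist7.png

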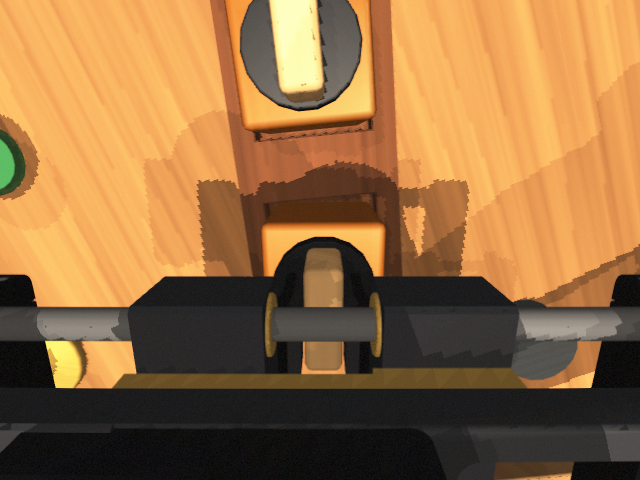

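The moment jumped to 0.24 N·m, far above the 0.035 friction, at bar yaw -21°. The jar took up its nest clearance and is now square to the bar in the picture, so the lid is at its stop. Lifting straight up.

```bash
python3 -m creep '[[0,0,0,-0.03,0,0,0],[0,0,0,-0.07,0,0,0],[0,0,0,-0.12,0,0,0],[0,0,0,-0.2,0,0,0],[0,0,0,-0.3,0,0,0]]'; python3 -m creep '[[0,0,0,-0.02,0,0,0],[0,0,0,-0.02,0,0,0]]';python3 avg.py 2 pics/wrist8.png; python3 - <<'E'
from h import *
cv2.imwrite("pics/scene8.png",r.capture("scene"))
E
python3 go.py .437 .1693 .21 166
```

```text
time_s: 7.6
tcp_pos: [0.5266, -0.12, 0.1982]
ee_rot: [[-0.36, -0.933, -0.003], [-0.933, 0.36, 0.002], [-0.001, 0.004, -1.0]]
wrist_force: [1.0, 0.4, -4.0]
gripper_width: 0.183
time_s: 7.77
tcp_pos: [0.5281, -0.1197, 0.2064]
ee_rot: [[-0.36, -0.933, 0.003], [-0.933, 0.36, 0.003], [-0.004, -0.002, -1.0]]
wrist_force: [-0.0, 0.7, -4.5]
gripper_width: 0.178
[ 0.5266 -0.1196  0.2041] 158.85 [-0.4  0.  -5.1] [ 0.034  0.128 -0.022]
[ 0.5257 -0.1196  0.2028] 158.85 [-0.6  0.4 -5. ] [-0.014  0.126 -0.017]
mean [ 0.5261 -0.1196  0.2034] std [0.0005 0.     0.0007] yaw 158.85 w 0.17831647178435786 7.8667
t 7.92 tcp [ 0.5253 -0.1197  0.2021] yaw_y 158.9 tilt 0.42 J [  4.  16. -15.  -0. -60. -25.] F [-0.5 -0.4 -4.9] w 0.181
shift [-0.7924  0.6223 -0.0211] turn [ 0.0023  0.0003 -0.0397] rows 7.2 1.0
```

View pics/wrist8.png

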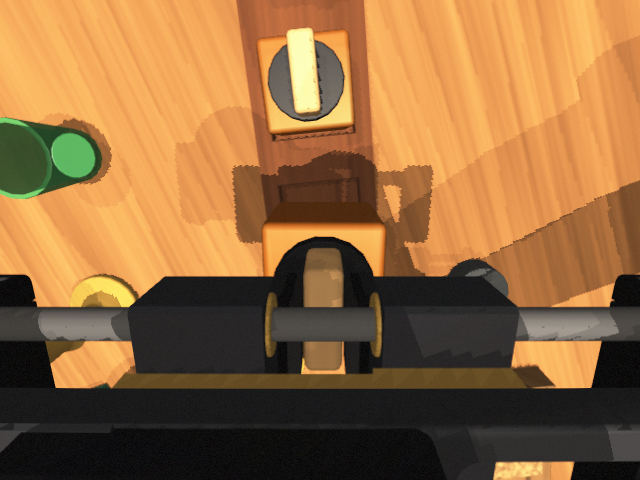

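View pics/scene8.png

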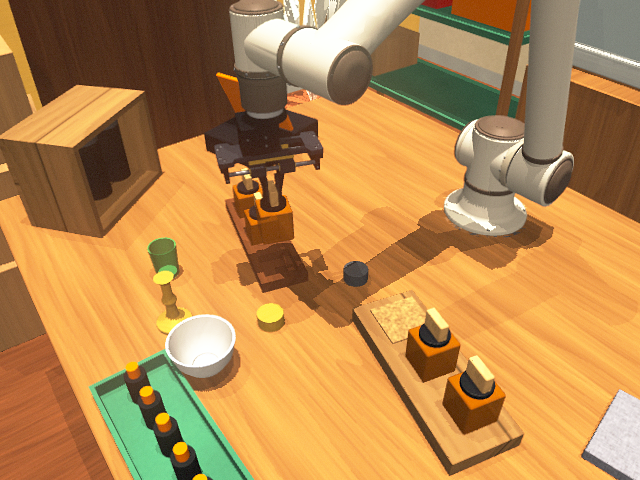

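The jar is held and hangs square, with a load of about 5 N. Carrying it to above the mat.

```bash
python3 -m creep '[[0,-0.06,0.05,-0.005,0,0,-0.01],[0,-0.14,0.11,-0.01,0,0,-0.02],[0,-0.22,0.175,-0.015,0,0,-0.03],[0,-0.3,0.24,-0.02,0.001,0,-0.0397],[0,-0.38,0.3,-0.02,0.002,0,-0.0397]]'; python3 go.py .437 .1693 .21 166
```

```text
time_s: 8.33
tcp_pos: [0.481, 0.0199, 0.2071]
ee_rot: [[-0.242, -0.97, -0.004], [-0.97, 0.242, 0.001], [0.0, 0.004, -1.0]]
wrist_force: [-0.0, 0.9, -4.8]
gripper_width: 0.181
t 8.33 tcp [0.481  0.0199 0.2071] yaw_y 166.0 tilt 0.23 J [ 22.  10. -22.  -0. -59. -36.] F [-0.   0.9 -4.8] w 0.181
shift [-0.4476  0.2626 -0.0089] turn [ 0.0013 -0.0001  0.    ] rows 3.7 0.0
```

```bash
python3 -m creep '[[0,-0.11,0.065,-0.005,0,0,0],[0,-0.22,0.13,-0.01,0,0,0],[0,-0.33,0.195,-0.01,0,0,0],[0,-0.41,0.24,-0.01,0,0,0],[0,-0.4476,0.2626,-0.01,0,0,0]]'; python3 -m creep '[[0,0,0,0,0,0,0],[0,0,0,0,0,0,0]]'; python3 avg.py 2 pics/w9.png; python3 - <<'E'
from h import *
for c in("scene","top"): cv2.imwrite(f"pics/{c}9.png",r.capture(c))
E
python3 go.py .437 .1693 .21 166
```

```text
time_s: 8.75
tcp_pos: [0.4355, 0.1718, 0.2086]
ee_rot: [[-0.239, -0.971, -0.006], [-0.971, 0.239, -0.0], [0.002, 0.006, -1.0]]
wrist_force: [2.0, -0.2, -2.9]
gripper_width: 0.187
time_s: 8.92
tcp_pos: [0.4343, 0.172, 0.2068]
ee_rot: [[-0.237, -0.971, -0.01], [-0.971, 0.237, -0.002], [0.005, 0.009, -1.0]]
wrist_force: [-0.0, -0.4, -4.4]
gripper_width: 0.18
[0.4346 0.1713 0.2071] 166.2 [ 0.2 -1.2 -3.2] [0.028 0.065 0.021]
[0.435  0.171  0.2074] 166.14 [ 0.2  0.5 -4.7] [-0.026  0.059 -0.009]
mean [0.4348 0.1711 0.2073] std [0.0002 0.0002 0.0002] yaw 166.17 w 0.17938361750095977 9.0167
t 9.12 tcp [0.4355 0.1708 0.2081] yaw_y 166.1 tilt 0.42 J [ 41.   8. -23.  -0. -59. -55.] F [ 0.2  0.2 -3.7] w 0.179
shift [ 0.0035 -0.0061 -0.0065] turn [ 0.0022 -0.0009  0.0005] rows 0.1 0.1
```

View pics/w9.png

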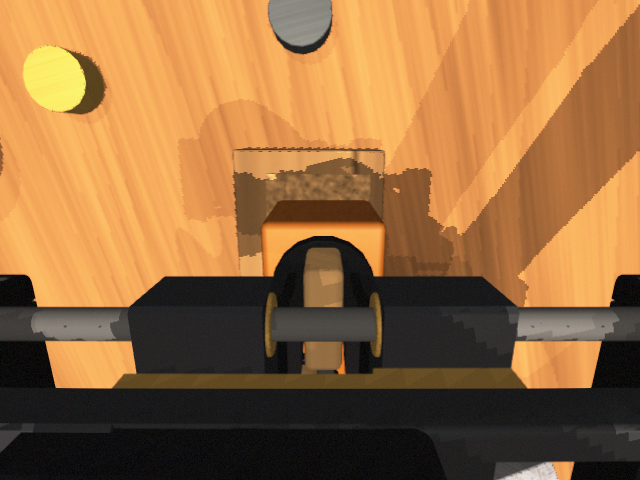

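View pics/scene9.png

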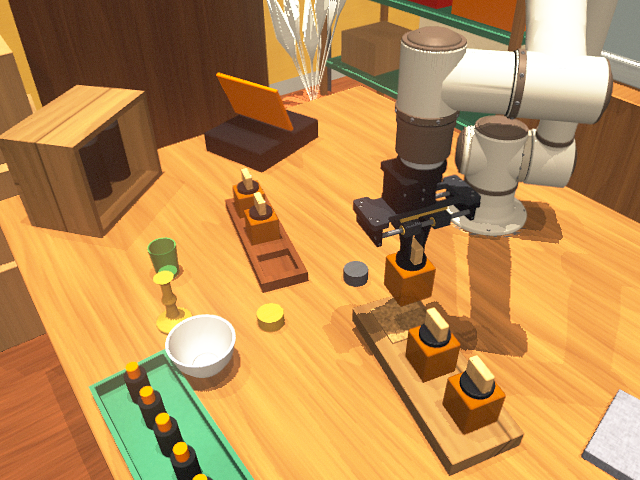

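View pics/top9.png

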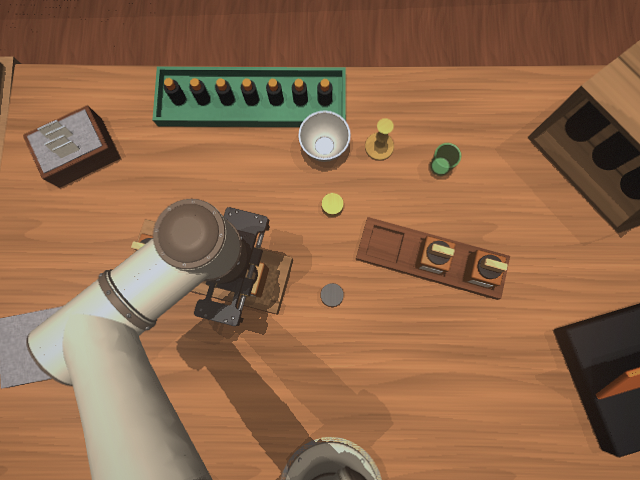

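Over the mat, the jar is square to the stand (stand edge at row 150, mat at columns ~265–372, jar centre ~324). I'll zoom in to check the mat's position against the pose.

```bash
python3 - <<'E'
from fit import *
s=r.sense(); im=r.capture("wrist"); P=(s['tcp_pos'],s['ee_rot']); print(s['tcp_pos'])
np.savez("w10.npz",p=s['tcp_pos'],R=s['ee_rot'])
m=project("wrist",mat([.437,.1693,.038,np.radians(-13.9)],0),P);print(m.round(1).tolist())
crop=im[135:255,220:400]; k=4
cv2.imwrite("pics/crop_w10.png",cv2.resize(crop,None,fx=k,fy=k,interpolation=cv2.INTER_CUBIC))
E
```

```text
[0.43545788 0.17076708 0.20805656]
[[271.9, 272.3], [268.1, 172.9], [373.4, 172.8], [369.9, 272.1]]
```

View pics/crop_w10.png

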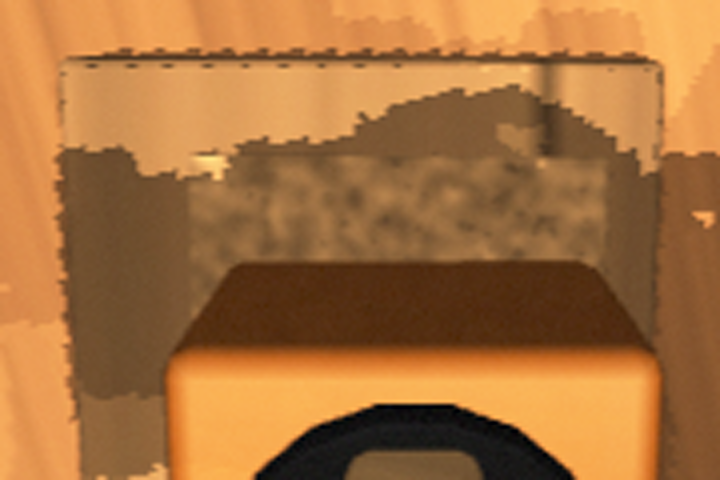

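```bash
python3 - <<'E'
from h import *
w=np.load("w10.npz");P=(w['p'],w['R'])
for dx in(-2,0,2):
  print(dx,[project("wrist",P[0]+P[1]@(np.array(v)/1000),P)[0].round(1).tolist() for v in((32+dx,-32,32),(32+dx,32,32),(32+dx,-32,102),(32+dx,32,102))])
E
python3 go.py .438 .1700 .148 166.1
```

```text
-2 [[261.0, 227.5], [389.2, 227.6], [277.8, 204.2], [371.3, 204.2]]
0 [[260.8, 223.6], [389.4, 223.6], [277.7, 201.3], [371.4, 201.3]]
2 [[260.6, 219.7], [389.6, 219.7], [277.7, 198.4], [371.5, 198.4]]
t 9.17 tcp [0.4356 0.1708 0.2083] yaw_y 166.1 tilt 0.4 J [ 41.   8. -23.  -0. -59. -55.] F [-0.3 -0.6 -4.1] w 0.178
shift [ 2.000e-04 -9.800e-03  2.008e-01] turn [ 0.0021 -0.0008 -0.0001] rows 1.4 0.1
```

Jar and mat agree with the model to about 1 mm: shift needed is about -2 mm in tool y and 0 in x. Lowering.

```bash
python3 -m creep '[[0,0,-0.003,0.05,0.001,0,0],[0,0,-0.0067,0.1,0.002,-0.0008,0],[0,0,-0.0067,0.15,0.002,-0.0008,0],[0,0,-0.0067,0.18,0.002,-0.0008,0],[0,0,-0.0067,0.195,0.002,-0.0008,0]]'; python3 -m creep '[[0,0,0,0,0,0,0],[0,0,0,0,0,0,0]]'; python3 avg.py 2 pics/w11.png; python3 go.py .4375 .1700 .141 166
```

```text
time_s: 9.58
tcp_pos: [0.4367, 0.1692, 0.1485]
ee_rot: [[-0.242, -0.97, -0.002], [-0.97, 0.242, -0.001], [0.002, 0.002, -1.0]]
wrist_force: [0.4, -0.7, -4.6]
gripper_width: 0.183
time_s: 9.75
tcp_pos: [0.437, 0.169, 0.1486]
ee_rot: [[-0.242, -0.97, -0.002], [-0.97, 0.242, -0.002], [0.002, 0.002, -1.0]]
wrist_force: [-0.4, 0.1, -3.9]
gripper_width: 0.179
[0.4373 0.1693 0.1491] 165.99 [ 0.3  1.  -3.9] [ 0.128  0.047 -0.014]
[0.4373 0.1694 0.1493] 165.99 [ 0.2 -0.2 -4. ] [0.046 0.063 0.001]
mean [0.4373 0.1694 0.1492] std [0.     0.0001 0.0001] yaw 165.99 w 0.1766251002928568 9.85
t 9.85 tcp [0.4373 0.1694 0.1493] yaw_y 166.0 tilt 0.05 J [ 41.  12. -28.  -0. -50. -55.] F [ 0.2 -0.2 -4. ] w 0.177
shift [-0.002  -0.0001  0.0275] turn [ 0.0002 -0.0002 -0.    ] rows 0.2 0.0
```

```bash
python3 -m creep '[[0,0,0,0.01,0,0,0],[0,0,0,0.02,0,0,0],[0,0,0,0.022,0,0,0],[0,0,0,0.022,0,0,0]]'; python3 avg.py 4 pics/w12.png;python3 -m creep '[[0,0,0,0.004,0,0,0],[0,0,0,0.007,0,0,0],[0,0,0,0.007,0,0,0]]'; python3 avg.py 3 pics/w13.png
```

```text
time_s: 10.18
tcp_pos: [0.4371, 0.1693, 0.1424]
ee_rot: [[-0.242, -0.97, -0.001], [-0.97, 0.242, -0.001], [0.001, 0.001, -1.0]]
wrist_force: [0.2, -0.1, -4.2]
gripper_width: 0.18
[0.4372 0.1694 0.1426] 166.0 [ 0.2  0.3 -3.9] [ 0.02   0.128 -0.033]
[0.4373 0.1695 0.1427] 166.01 [ 0.4  0.9 -4.3] [0.003 0.066 0.009]
[0.4374 0.1695 0.1427] 166.01 [ 0.2 -0.6 -3.5] [0.03  0.106 0.034]
[0.4374 0.1695 0.1428] 166.0 [ 0.   0.3 -3.9] [ 0.001  0.081 -0.013]
mean [0.4373 0.1695 0.1427] std [0.0001 0.     0.0001] yaw 166.0 w 0.1769977331036789 10.3833
time_s: 10.63
tcp_pos: [0.4375, 0.1696, 0.1407]
ee_rot: [[-0.242, -0.97, -0.0], [-0.97, 0.242, -0.0], [0.0, 0.0, -1.0]]
wrist_force: [-0.7, 0.3, -3.4]
gripper_width: 0.183
[0.4374 0.1696 0.1407] 166.01 [ 0.2 -0.2 -2.9] [-0.01   0.055  0.025]
[0.4375 0.1696 0.1407] 166.01 [ 0.7 -0.5 -3.8] [-0.001  0.027 -0.049]
[0.4375 0.1696 0.1407] 166.01 [-0.4 -0.7 -4.2] [0.008 0.04  0.031]
mean [0.4374 0.1696 0.1407] std [0. 0. 0.] yaw 166.01 w 0.1819440157072926 10.7833
```

Nearly down. I'll lower in sub-millimetre steps until the load comes off.

```bash
python3 -m creep '[[0,0,0,0.003,0,0,0],[0,0,0,0.003,0,0,0]]'; python3 avg.py 3 pics/w14.png;python3 -m creep '[[0,0,0,0.003,0,0,0],[0,0,0,0.003,0,0,0]]'; python3 avg.py 3 pics/w15.png
python3 - <<'E'
from h import *
cv2.imwrite("pics/scene15.png",cv2.resize(r.capture("scene")[200:400,310:500],None,fx=3,fy=3,interpolation=cv2.INTER_CUBIC))
E
```

```text
time_s: 10.95
tcp_pos: [0.4376, 0.1694, 0.1406]
ee_rot: [[-0.241, -0.97, -0.0], [-0.97, 0.241, -0.001], [0.001, -0.0, -1.0]]
wrist_force: [-2.4, -1.4, 3.8]
gripper_width: 0.181
[0.4375 0.1694 0.1406] 166.03 [-2.2 -2.   4.3] [-0.396  0.813  0.066]
[0.4376 0.1694 0.1406] 166.02 [-2.4 -1.8  5.7] [-0.424  0.95  -0.018]
[0.4376 0.1694 0.1405] 166.02 [-2.9 -1.8  5.1] [-0.468  0.961  0.045]
mean [0.4375 0.1694 0.1406] std [0. 0. 0.] yaw 166.02 w 0.18199757907356923 11.1
time_s: 11.27
tcp_pos: [0.4376, 0.1693, 0.1405]
ee_rot: [[-0.241, -0.97, 0.0], [-0.97, 0.241, -0.001], [0.001, -0.0, -1.0]]
wrist_force: [-3.4, -2.7, 6.7]
gripper_width: 0.183
[0.4375 0.1693 0.1405] 166.04 [-3.9 -1.6  6.8] [-0.335  1.217 -0.016]
[0.4376 0.1693 0.1405] 166.04 [-3.6 -1.9  7.4] [-0.368  1.208 -0.009]
[0.4376 0.1693 0.1405] 166.04 [-3.9 -1.4  7.5] [-0.377  1.183  0.037]
mean [0.4376 0.1693 0.1405] std [0. 0. 0.] yaw 166.04 w 0.18205342331615407 11.4167
```

View pics/scene15.png

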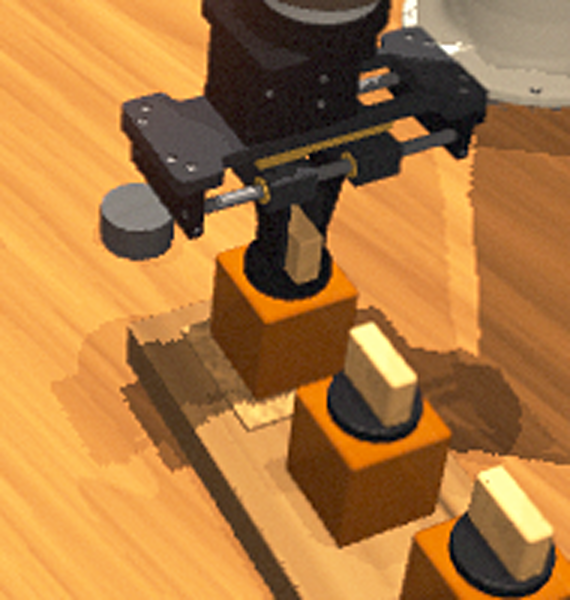

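View pics/w15.png

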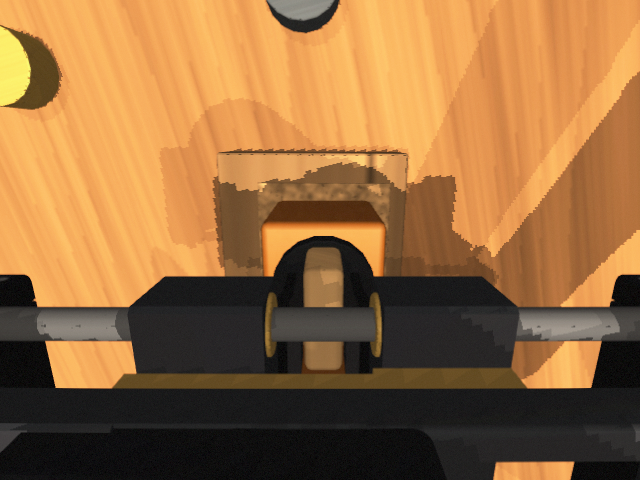

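The jar seats at TCP z 0.1405 (expected 0.140) and the force reversed to +7 N. It looks centred, with mat columns 258–391 and jar base 277–371. I'll ease off and release.

```bash
python3 -m creep '[[0,0,0,-0.001,0,0,0],[0.25,0,0,-0.001,0,0,0],[0.4,0,0,-0.001,0,0,0],[0.6,0,0,-0.001,0,0,0],[0.7,0,0,-0.001,0,0,0]]'; python3 -m creep '[[0.7,0,0,0,0,0,0],[0.7,0,0,0,0,0,0]]'; python3 avg.py 1 pics/w16.png
```

```text
time_s: 11.88
tcp_pos: [0.4379, 0.1695, 0.1408]
ee_rot: [[-0.241, -0.97, 0.001], [-0.97, 0.241, -0.0], [0.0, -0.001, -1.0]]
wrist_force: [-0.2, 0.4, 0.7]
gripper_width: 0.393
time_s: 12.05
tcp_pos: [0.4381, 0.1697, 0.1409]
ee_rot: [[-0.241, -0.971, 0.001], [-0.971, 0.241, -0.0], [-0.0, -0.001, -1.0]]
wrist_force: [-0.8, -0.3, 0.1]
gripper_width: 0.542
[0.438  0.1696 0.1408] 166.05 [0.2 0.4 0.4] [-0.026  0.091  0.03 ]
mean [0.438  0.1696 0.1408] std [0. 0. 0.] yaw 166.05 w 0.5884277258570252 12.1
```

View pics/w16.png

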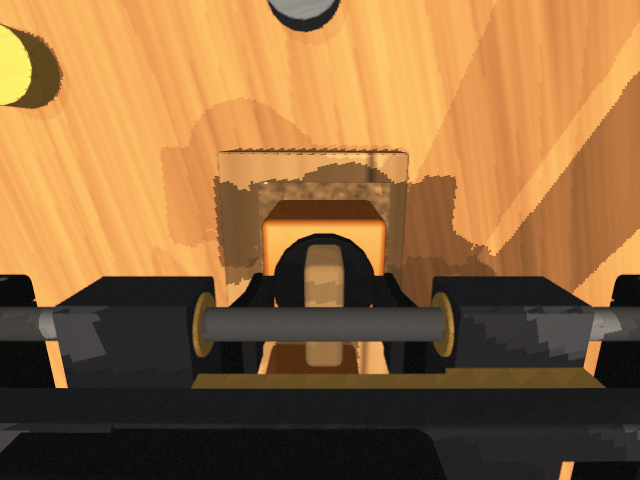

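The fingers are clear of the bar and the jar has not moved. Retracting upward.

```bash
python3 -m creep '[[0.7,0,0,-0.06,0,0,0],[0.7,0,0,-0.17,0,0,0],[0.7,0,0,-0.3,0,0,0],[0.7,0,0,-0.42,0,0,0],[0.7,0,0,-0.5,0,0,0]]'; python3 -m creep '[[0.7,0.1,0,0,0,0,0],[0.7,0.23,0,0,0,0,0],[0.7,0.36,0,0,0,0,0],[0.7,0.44,0,0,0,0,0],[0.7,0.44,0,0,0,0,0]]'; python3 avg.py 1 pics/w17.png; python3 - <<'E'
from h import *
for c,b in(("scene",(200,400,310,500)),("top",(200,330,120,310))):
    im=r.capture(c); cv2.imwrite(f"pics/{c}17f.png",im); im=im[b[0]:b[1],b[2]:b[3]]
    cv2.imwrite(f"pics/{c}17.png",cv2.resize(im,None,fx=3 if c=="scene" else 4,fy=3 if c=="scene" else 4,interpolation=cv2.INTER_CUBIC))
E
```

```text
time_s: 12.52
tcp_pos: [0.4387, 0.17, 0.2948]
ee_rot: [[-0.241, -0.971, 0.006], [-0.971, 0.241, 0.002], [-0.004, -0.005, -1.0]]
wrist_force: [1.0, -0.1, -0.0]
gripper_width: 0.697
time_s: 12.93
tcp_pos: [0.4052, 0.0388, 0.2946]
ee_rot: [[-0.244, -0.97, 0.006], [-0.97, 0.244, 0.002], [-0.004, -0.005, -1.0]]
wrist_force: [0.0, -0.4, 0.3]
gripper_width: 0.697
[0.4063 0.0403 0.2947] 165.9 [1.9 0.  0.5] [0.05  0.063 0.02 ]
mean [0.4063 0.0403 0.2947] std [0. 0. 0.] yaw 165.9 w 0.6970931658027647 12.9833
```

View pics/w17.png

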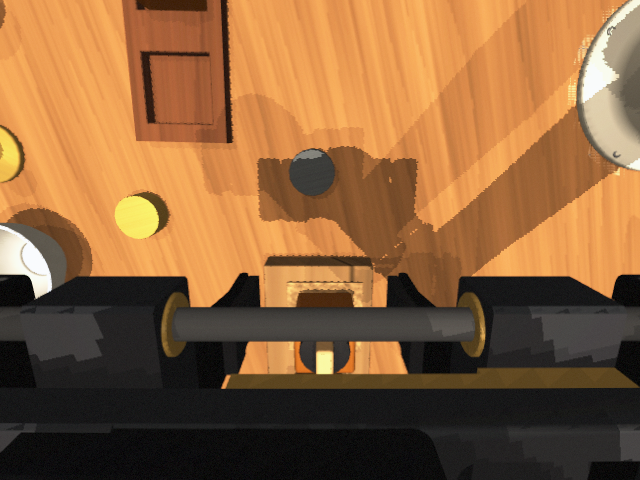

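View pics/scene17.png

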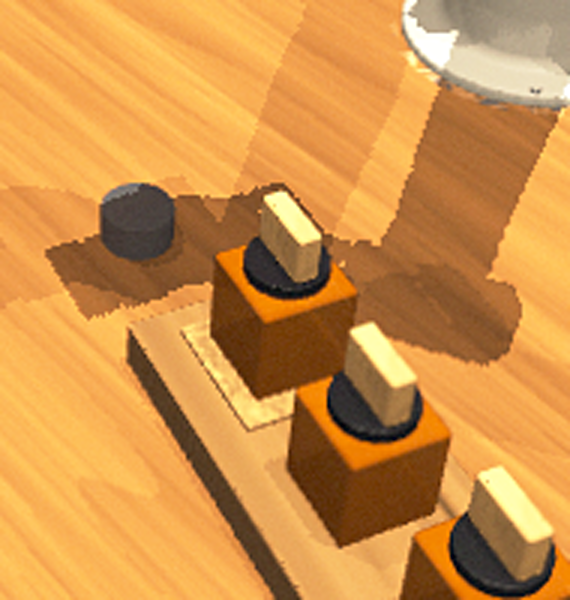

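View pics/top17.png

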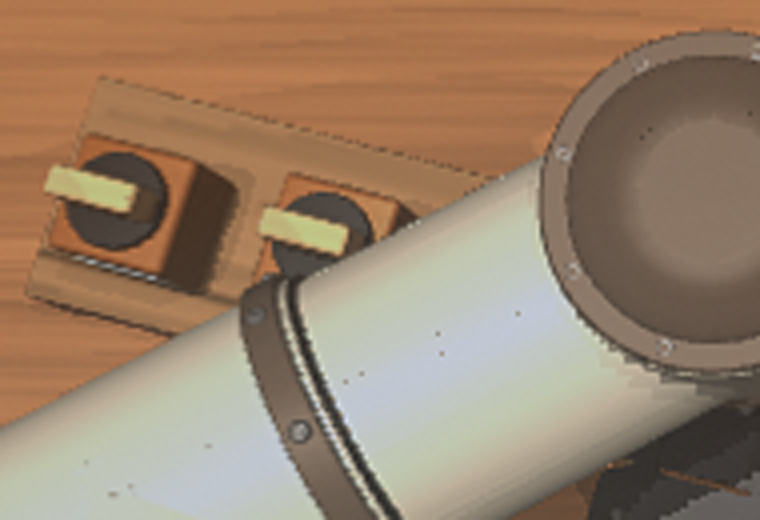

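The jar stands upright on the mat with its bar parallel to its neighbours' bars. One numeric check before handing in.

```bash
python3 - <<'E'
from fit import *
A=lambda l: np.array(l,float)/3+(.5/3-.5)+(310,200)
o=[("scene","bar",A([(262,200),(277,191),(321,236),(302,246)]),None),("scene","jt",A([(213,256),(263,322),(357,292)]),None)]
m=lambda p,part: jar([p[0],p[1],.038,p[2],p[3]],part)
p,f=fit(o,m,[.4375,.17,-.24,0]);print(p[:2].round(4),np.degrees(p[2:]).round(1),f.round(1))
print(((project("scene",mat([.4375,.17,.038,-.243],0))-(310,200))*3).round(0).tolist(), "obs mat (182,328),(250,429)")
E
```

```text
[0.4396 0.1679] [-13.4   4.5] [-2.  -0.4  0.7 -0.2  1.3  0.2 -0.2 -0.1 -0.9 -0.4 -0.1  0.7  0.6  0.2]
[[248.0, 428.0], [180.0, 329.0], [305.0, 289.0], [379.0, 384.0]] obs mat (182,328),(250,429)
```

The position agrees within about 3 mm. The single-view lid angle of 4.5° comes from a bar only 8 px wide, so I'll check it properly from above with the wrist camera.

```bash
python3 -m creep '[[0.7,-0.12,0,0,0,0,0],[0.7,-0.25,0,0,0,0,0],[0.7,-0.37,0,0,0,0,0],[0.7,-0.47,0,0,0,0,0],[0.7,-0.51,0,0,0,0,0]]'; python3 -m creep '[[0.7,0,0,0,0,0,0],[0.7,0,0,0,0,0,0]]'; python3 - <<'E'
from h import *
r.capture("wrist");s=r.sense(); im=r.capture("wrist"); cv2.imwrite("pics/w18.png",im);print(s['tcp_pos'],s['time_s'])
np.savez("w18.npz",p=s['tcp_pos'],R=s['ee_rot'])
cv2.imwrite("pics/w18c.png",cv2.resize(im[150:280,250:400],None,fx=4.5,fy=4.5,interpolation=cv2.INTER_CUBIC))
E
```

```text
time_s: 13.5
tcp_pos: [0.445, 0.1949, 0.2944]
ee_rot: [[-0.237, -0.971, 0.007], [-0.971, 0.237, 0.003], [-0.004, -0.006, -1.0]]
wrist_force: [-0.9, -0.2, -0.3]
gripper_width: 0.7
time_s: 13.67
tcp_pos: [0.4449, 0.1961, 0.2936]
ee_rot: [[-0.235, -0.972, 0.005], [-0.972, 0.235, 0.002], [-0.003, -0.005, -1.0]]
wrist_force: [0.2, -0.7, 0.3]
gripper_width: 0.702
[0.44466587 0.19501923 0.29381721] 13.7167
```

View pics/w18c.png

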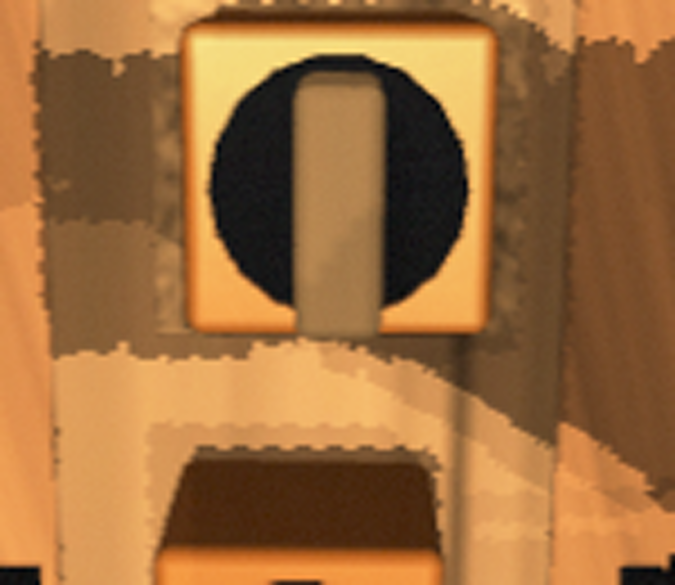

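From above, the bar is parallel to the jar's sides, so the lid is fully tight. The jar (crop columns 183–497) is centred on the mat (155–520). Handing in.

```bash
python3 - <<'E'
from station import r
print(r.finish_job())
E
```

```text
the job is handed in; nothing more can be done
None
```

I tightened the loose lid with the jar still in its nest. I then carried the jar by its lid to the empty cork mat, set it down and let go. The job was handed in at about 13.7 s of robot time, and `finish_job` gave no verdict.

- **Tightening:** The loose lid was on the +y end jar of the rack. I gripped its bar (16 mm) and turned it clockwise by about 42°, including about 5° of the jar turning within its nest clearance. I stopped when the moment jumped to 0.24 N·m against about 0.035 N·m of friction, which showed it had reached the hard stop.
- **Placing:** I lowered the jar until the force reversed, with the tool at z 0.1405 m (0.140 m expected), then eased off and released. It did not visibly move.
- **Last checks:** From above, the bar is parallel to the jar's sides and the jar is centred on the mat to about 1 mm, upright and with the gripper clear.
- **Disagreement:** A fit from the scene camera alone put the lid angle at 4.5° and the jar about 3 mm off centre. I trusted the close wrist view over it, because the bar is only about 8 pixels wide in the scene picture.

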